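Test-twist the loose jar cap and set that jar aside

TASK

Of the two square jars in the aluminium rack, one has its cap loose: its yellow finger bar stands askew to the jar's sides instead of square across it in line with the red shoulder marks. Prove it with a test twist of about an eighth of a turn anticlockwise while the jar is still in the rack, then lift that jar by its cap out of the rack and set it down gently, upright, on the floor of the red tray, and let go. Leave the tight jar and its cap as they are.

Things in the scene. Friction and masses are not known exactly. Their poses are not given: they have to be found in the camera images.
- loose_jar: Square white jar 52x52x58 mm, blue labels, round black cap 44 mm across (its top 76 mm above the jar's underside) with an upright yellow finger bar 44 mm long, 16 thick, 28 high; 104 mm high in all, under 0.4 kg. Origin: centre of underside; x, y along its sides, z up. This is the one with the loose cap; starts in either pocket of the rack.
- loose_jar_cap (a joint): Turn of the loose cap on its jar in rad: 0 = screwed home, bar along the jar's x axis and the two red shoulder marks; grows anticlockwise seen from above. It starts at 0.6 to 0.75 and can go to 1.9. Turns with a light friction of about 0.08 N m, stays where left, and does not come off: the jar can be carried by it.
- loose_jar_bar (a point): Centre of the top face of the loose jar's yellow finger bar, 104 mm above the jar's underside, turning with the cap: x along the bar's 44 mm length, y across its 16 mm thickness (the way to pinch it), z up. The bar's sides reach 28 mm down to the black cap disc, so fingertips must stay less than 28 mm below this point.
- tight_jar: Square white jar 52x52x58 mm, blue labels, round black cap 44 mm across (its top 76 mm above the jar's underside) with an upright yellow finger bar 44 mm long, 16 thick, 28 high; 104 mm high in all, under 0.4 kg. Origin: centre of underside; x, y along its sides, z up. This is the one with the tight cap, in the other pocket; not to be moved.
- tight_jar_cap (a joint): Turn of the tight cap in rad: stays at about 0 (bar along the jar's x axis and red marks); very stiff. Not to be turned.
- rack: Aluminium block fixed to the bench, 80x200 mm, 22 mm high, with two square pockets 120 mm apart along its y, 56x56 mm, 16 mm deep (floor 6 mm above the bench). A jar sits in each with 2 mm play a side, its sides parallel to the rack's, and cannot turn there. Origin: centre of underside.
- tray: Red open tray fixed to the bench, 150x150 mm outside, 24 mm high, walls and floor 4 mm thick. Origin: centre of its underside; x, y along its sides, z up.

How it is judged:
On the way, in this order (a step that is already met when the one before it is completed fails the run):
1. the loose cap is twisted anticlockwise to more than 1.1 rad while its jar stands in the rack (value of joint loose_jar_cap above 1.1 rad and distance of loose_jar from where it was at the start of the episode below 0.015 m), for 0.1 s.
2. the loose jar is lowered into the tray to within 15 mm of its floor while still held (x of loose_jar in the frame of tray between -0.05 and 0.05 m and y of loose_jar in the frame of tray between -0.05 and 0.05 m and z of loose_jar in the frame of tray below 0.019 m and contact force between the fingers and loose_jar above 0.3 N), for 0.05 s.
At the end, for the whole second after the job is handed in: The loose jar stands at rest on the tray's floor, upright within 8 degrees, its centre within 50 mm of the tray's centre along each side; the tight jar is upright in the rack within 15 mm of where it stood and its cap has not been turned by more than 10 degrees (x of loose_jar in the frame of tray between -0.05 and 0.05 m and y of loose_jar in the frame of tray between -0.05 and 0.05 m and z of loose_jar in the frame of tray below 0.01 m and angle between each of loose_jar, tight_jar's own z axis and vertical below 0.15 rad and linear speed of loose_jar below 0.02 m/s and distance of tight_jar from where it was at the start of the episode below 0.015 m and value of joint tight_jar_cap below 0.17 rad); the robot touches nothing.
It fails at once if the tight jar is pulled from its place (distance of tight_jar from where it was at the start of the episode above 0.03 m).
It fails at once if the tight cap is forced open (value of joint tight_jar_cap above 0.17 rad).
It also fails if it takes over 40 s, if anything falls off the work surface, if the arm or the gripper's body presses on something with over 40 N, if the wrist force passes 120 N, or if a joint passes its speed limit or range.

ROBOT

A 6-joint arm with a two-finger parallel gripper is mounted at the origin on a cart in front of the work surface, level with it; the furniture and walls round the work are solid. World frame = base frame: x ahead of the robot, y to its left, z up, the work surface at z = 0. Lengths are in m, angles in rad, forces in N, time in s.
With the tool pointing down it reaches from about 0.275 to 0.825 m from the base axis. Payload 5.2 kg.
Tool frame: the origin (TCP) lies at the very end of the fingers, on their centre line; the grasp point (between the pads) lies 19 mm behind it; z points along the fingers, x is the direction in which the jaws open and shut, and the axes are right-handed (so a half turn about z gives the same grasp; the last joint's range is limited). The gripper opens to 93 mm and grips with 3 to 60 N. Pads are 15 mm wide; open, the fingers measure 128 mm over their backs; the gripper's body (75 mm by 188 mm) begins 65 mm behind the grasp point.
Start: joints at [-1.313, 0.259, 1.535, -0, 1.348, -0.203], TCP at [0.245, -0.493, 0.219] pointing down, gripper open.
Joint ranges: [-3.14, 3.14], [-0.91, 2.08], [0.19, 2.58], [-1.22, 4.36], [0.22, 2.71], [-3.12, 3.12]. Speed limits (rad/s): [2.57, 2.57, 3.14, 3.14, 3.14, 3.14].

INTERFACE

Orientations are given as a rotation vector (axis times angle).
In Python, from cell import bot gives the robot as it stands. The module is installed in compiled form; this text tells all that it offers.
- The arm moves only by the tool apply_moves, never from a script. Its argument "motion" is a list of rows, each a list of 7 numbers: the shift along the world's x, y, z in m, then the turn, a rotation vector about the world's x, y, z in rad, then the closure, from 0 (fully open) to 1 (shut). A call has 1 to 12 rows; each row is the pose to reach, as a shift and turn from the pose commanded when the call began; what a row does not reach only later rows make up. A row lasts 1/8 s, in which the tool goes at most 62.5 mm and 10.7 degrees, less where a joint would pass 70% of its speed; a pose out of reach is approached as far as the arm can. A call with a gripper value outside its range is refused whole. The fingers move at their own pace and stop on an object; the grip force is fixed at half the most. Time passes only in rows, so rows that repeat a pose let the fingers close. It gives the time, the measured TCP pose, the force and the opening at its end, in the units of the state.
- bot.read_state(): the state, without advancing time (a new reading comes with each control period).
- bot.get_image(name): name is "side" or "top" or "wrist"; returns a dict with "color" (400x640x3 uint8, red, green, blue), "z_map" (400x640 float32, m along the optical axis (not along the pixel's ray), 0 where there is no reading), "mtx" (3x3 intrinsics, pixels), "k1" (the pictures are not rectified: a ray, as slopes to the right and down, at radius r is drawn at 1 + k1 r^2 times it, then the intrinsics apply), "xyz" and "orientation" of the camera in the world. Camera axes: x right, y up, looking along -z (the intrinsics and any distortion apply to the point x, -y, -z); pixel columns grow to the right and rows downward; lengths in m; the calibration is good to about 2 mm. A picture is of the moment at which its call begins.
- bot.sign_off(): hands the job in, once; it reports no verdict.
Trained networks look in a picture, given as the dict that the camera call returned (one of the last four; its "shot" number tells which), for a name from the list of things; names that differ only in an ending like _2 or _b are one class to them, and where a whole thing is asked for, a point or a joint stands for the part that bears it (a point fixed in the world has none). Each returns a list of dicts, best first, with "conf" (0 to 1); they miss things now and then, are a little off and sometimes report something else, mostly with a low value. They report only what shows in the picture. A call takes as long as a camera call.
- bot.regions_of(query, picture): "pixels" (400x640 bool, what is visible of it) and "box" ([centre column, centre row, width, height] in pixels, round what is visible of it).
The state is a dict: "clock": time; "joint_positions": joint angles; "joint_vel": joint speeds; "tau": joint torques, N m; "ee_pos": TCP position; "eef_rot": TCP orientation; "force": force on the tool from outside, world axes, zero at the start; "torque": the same for the moment, N m; "gripper_width": finger opening in m.
Only numpy, scipy, OpenCV 4.12 (cv2) and the standard library are available. Lean on these libraries where they do the work, as an engineer would, in place of code of your own. Each camera call takes 0.05 s, during which the arm holds its last target.

## Working session

There is one attempt and no reset: what is moved stays moved. The work goes in short steps, Python scripts to look and compute and a tool call to move; the robot and the scene stay as the last step left them, time stands still between calls to the robot, and variables do not carry over. Pictures are saved under pics/ and viewed, and the job is handed in when it is done.

Besides the shell and the picture viewer there is one more tool, called as a command line: name --pt "numbers of a row" for each row, then --argument value for the rest. apply_moves: Moves the arm, as the interface text tells. Its arguments: {"type":"object","properties":{"motion":{"type":"array"}},"required":["motion"]}

```bash
mkdir -p pics; cat > h.py <<'E'
import numpy as np,cv2
from scipy.spatial.transform import Rotation as R
from cell import bot
def cam_R(im):
    o=np.array(im["orientation"]);return R.from_rotvec(o).as_matrix() if o.shape==(3,) else (R.from_quat(o).as_matrix() if o.shape==(4,) else o)
def pts(im,mask):
    v,u=np.nonzero(mask&(im["z_map"]>0));z=im["z_map"][v,u]
    p=cv2.undistortPoints(np.c_[u,v].astype(float)[:,None],im["mtx"],np.array([im["k1"],0,0,0,0.]))[:,0]
    c=np.c_[p[:,0]*z,-p[:,1]*z,-z]
    return c@cam_R(im).T+im["xyz"],u,v
def save(im,n): cv2.imwrite(n,im["color"][:,:,::-1])
E
python3 - <<'E'
from h import *
s=bot.read_state();print({k:np.round(v,3) for k,v in s.items()})
for n in ["top","side"]:
    im=bot.get_image(n);save(im,f"pics/{n}0.png");print(n,im["xyz"],im["orientation"],im["k1"],im["shot"])
    np.savez(f"{n}0.npz",**im)
    for q in ["loose_jar","tight_jar","loose_jar_bar","loose_jar_cap","rack","tray"]:
        for r in bot.regions_of(q,im)[:3]:
            P,u,v=pts(im,r["pixels"]);print(q,round(r["conf"],2),np.round(r["box"]),len(P),np.round(np.median(P,0),3) if len(P) else '')
E
```

```text
{'clock': np.float64(0.0), 'joint_positions': array([-1.313,  0.259,  1.536,  0.   ,  1.348, -0.203]), 'joint_vel': array([ 0.001,  0.001,  0.001,  0.   , -0.   , -0.   ]), 'tau': array([-1.0000e-03, -4.3731e+01, -2.8400e+01,  7.2000e-02,  4.1000e-02,
       -0.0000e+00]), 'ee_pos': array([ 0.244, -0.492,  0.218]), 'eef_rot': array([-2.669e+00,  1.655e+00,  2.000e-03]), 'force': array([-0.474, -0.129, -0.118]), 'torque': array([-0.009,  0.02 , -0.078]), 'gripper_width': np.float64(0.093)}
top [0.39595661 0.02652507 0.93539863] [ 0.11654563 -0.16925549 -1.59199901] -0.05326862186711401 1
loose_jar 0.91 [256. 209.  30.  35.] 951 [0.54  0.103 0.08 ]
tight_jar 0.91 [189. 200.  38.  41.] 1116 [0.555 0.218 0.078]
loose_jar_bar 0.74 [255. 207.  26.  25.] 523 [0.545 0.105 0.084]
loose_jar_cap 0.73 [257. 203.  25.  30.] 516 [0.545 0.105 0.085]
rack 0.72 [224. 208. 109.  54.] 2529 [0.542 0.162 0.022]
tray 0.65 [423. 219.  96.  90.] 6547 [ 0.531 -0.205  0.004]
side [0.43214189 0.85374483 0.51730975] [ 0.12988165 -1.61194791 -2.57411432] -0.04271692300132802 2
loose_jar 0.83 [323. 240.  33.  50.] 1270 [0.542 0.122 0.063]
loose_jar 0.31 [322. 228.  23.  29.] 506 [0.545 0.116 0.09 ]
tight_jar 0.73 [305. 278.  29.  56.] 1647 [0.558 0.242 0.063]
loose_jar_bar 0.67 [321. 228.  20.  25.] 549 [0.545 0.116 0.09 ]
loose_jar_cap 0.91 [323. 231.  26.  22.] 541 [0.545 0.116 0.09 ]
rack 0.78 [312. 285.  68.  75.] 1509 [0.534 0.244 0.02 ]
tray 0.64 [343. 197.  59.  32.] 1633 [ 0.538 -0.22   0.005]
```

```bash
python3 - <<'E'
import cv2
a=cv2.imread('pics/top0.png')[160:290,150:500];cv2.imwrite('pics/top0c.png',cv2.resize(a,None,fx=2.28,fy=2.28,interpolation=cv2.INTER_CUBIC))
a=cv2.imread('pics/top0.png')[165:255,150:290];cv2.imwrite('pics/top0d.png',cv2.resize(a,None,fx=5.5,fy=5.5,interpolation=cv2.INTER_CUBIC))
a=cv2.imread('pics/side0.png')[170:340,250:420];cv2.imwrite('pics/side0c.png',cv2.resize(a,None,fx=3.5,fy=3.5,interpolation=cv2.INTER_CUBIC))
E
```

```text
(no output)
```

View pics/top0.png

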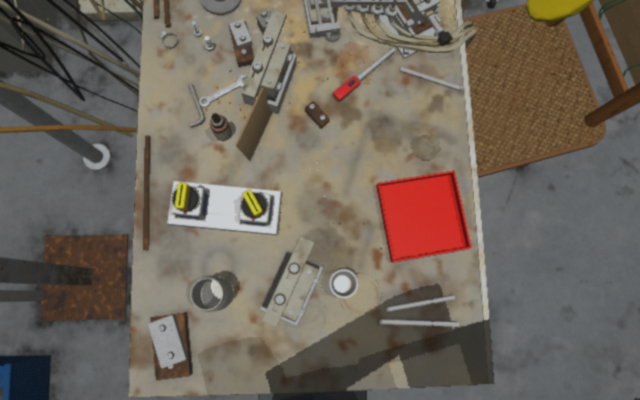

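View pics/top0d.png

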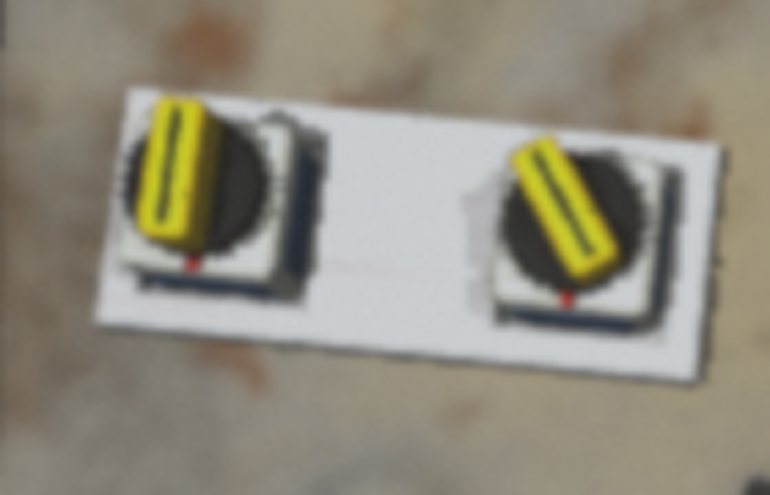

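View pics/side0c.png

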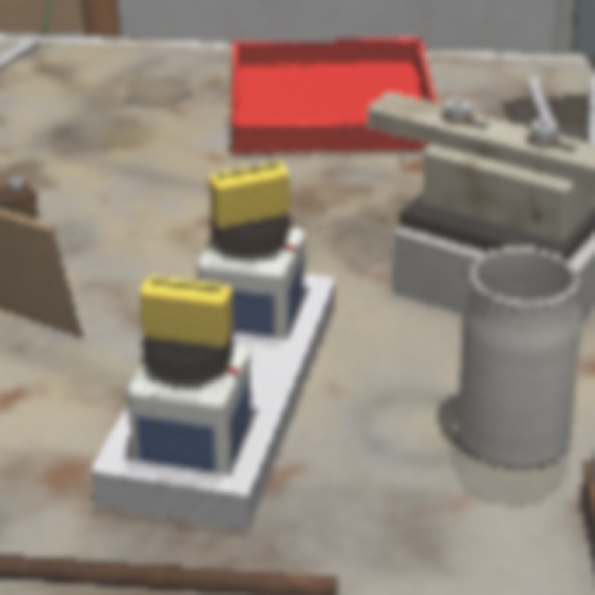

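The loose jar is the right one in the top view: its bar (crop 565,210, about pixel 255,207) stands askew to the red mark at its lower edge. The left bar is square to its jar. Next I'll measure the bar, rack and tray.

```bash
python3 - <<'E'
from h import *
ims={n:bot.get_image(n) for n in ("top","side")}
for n,im in ims.items():
    hsv=cv2.cvtColor(im["color"],cv2.COLOR_RGB2HSV)
    yel=(hsv[...,0]>20)&(hsv[...,0]<36)&(hsv[...,1]>130)&(hsv[...,2]>90)
    P,u,v=pts(im,yel)
    for nm,c in (("loose",(.545,.11)),("tight",(.555,.225))):
        k=(np.hypot(P[:,0]-c[0],P[:,1]-c[1])<.04)&(P[:,2]>.05)
        q=P[k]; zt=np.percentile(q[:,2],95); t=q[q[:,2]>zt-.006]
        rc=cv2.minAreaRect((t[:,:2]*1000).astype(np.float32))
        w,V=np.linalg.eigh(np.cov(t[:,:2].T));a=np.arctan2(V[1,1],V[0,1])
        print(n,nm,len(t),"zt",zt,"mean",t.mean(0).round(4),"rect",np.round(rc[0],1),np.round(rc[1],1),"ang",np.degrees(a)%180)
    allP,u,v=pts(im,np.ones((400,640),bool))
    k=(abs(allP[:,2]-.022)<.005)&(abs(allP[:,0]-.54)<.08)&(abs(allP[:,1]-.165)<.13)
    hs=hsv[v,u];k&=(hs[:,1]<40)&(hs[:,2]>150)
    rc=cv2.minAreaRect((allP[k][:,:2]*1000).astype(np.float32));print("rack",rc,k.sum())
    red=((hs[:,0]<6)|(hs[:,0]>174))&(hs[:,1]>150)&(abs(allP[:,0]-.53)<.12)&(abs(allP[:,1]+.21)<.12)&(allP[:,2]>-.01)&(allP[:,2]<.04)
    rc=cv2.minAreaRect((allP[red][:,:2]*1000).astype(np.float32));print("tray",rc,red.sum(),np.percentile(allP[red][:,2],[5,50,95]))
    k=(allP[:,2]>.03)&(allP[:,0]>.3)&(allP[:,0]<.7)&(allP[:,1]>-.3)&(allP[:,1]<.07);print("obst",k.sum(),allP[k].min(0) if k.any() else'',allP[k].max(0)if k.any() else'')
E
```

```text
top loose 230 zt 0.1118737816919105 mean [0.5462 0.1064 0.1094] rect [546.7 106.6] [43.2 15.8] ang 29.15353723763556
top tight 236 zt 0.11201387000399562 mean [0.5607 0.2261 0.1096] rect [561.2 226.7] [15.9 42.8] ang 173.249952748231
rack ((554.9098510742188, 167.5119171142578), (200.83840942382812, 80.70409393310547), 83.18363952636719) 2343
tray ((531.0520629882812, -202.01010131835938), (150.242919921875, 150.79098510742188), 8.00660228729248) 6385 [0.00074768 0.00369808 0.02296053]
obst 2810 [ 0.34040799 -0.07065283  0.03005178] [0.48602009 0.06991229 0.12783515]
side loose 104 zt 0.10996346246314578 mean [0.5471 0.1127 0.108 ] rect [546.2 111.7] [40.9 12. ] ang 28.5651143243623
side tight 145 zt 0.1099273963552654 mean [0.56   0.2308 0.1081] rect [560.7 228.4] [15.3 41.2] ang 174.40930801811714
rack ((554.7014770507812, 166.97760009765625), (200.54037475585938, 81.14466094970703), 83.1058578491211) 858
tray ((531.0018310546875, -202.06224060058594), (144.0673828125, 156.27796936035156), 7.691744804382324) 1018 [0.00199546 0.0038895  0.02229693]
obst 1617 [0.33882525 0.00669057 0.03005075] [0.48701036 0.06999925 0.12523295]
```

apply_moves --pt "0.03 0.06 0 0 0 0.01 0" --pt "0.06 0.12 0 0 0 0.02 0.1" --pt "0.09 0.18 0 0 0 0.03 0.2" --pt "0.12 0.24 0 0 0 0.04 0.3" --pt "0.15 0.3 0 0 0 0.047 0.35" --pt "0.18 0.36 0 0 0 0.047 0.35" --pt "0.21 0.42 0 0 0 0.047 0.35" --pt "0.24 0.48 0 0 0 0.047 0.35" --pt "0.27 0.54 -0.01 0 0 0.047 0.35" --pt "0.29 0.58 -0.02 0 0 0.047 0.35" --pt "0.302 0.6 -0.03 0 0 0.047 0.35" --pt "0.302 0.6 -0.049 0 0 0.047 0.35"

```text
clock: 2.3
ee_pos: [0.548, 0.1106, 0.1693]
eef_rot: [-2.71, 1.586, -0.002]
force: [-0.3, -0.6, -0.6]
gripper_width: 0.0606
```

apply_moves --pt "0 0 0 0 0 0 0.35" --pt "0 0 0 0 0 0 0.35"

```text
clock: 2.55
ee_pos: [0.5468, 0.107, 0.1703]
eef_rot: [-2.708, 1.593, -0.001]
force: [0.5, 0.5, -0.1]
gripper_width: 0.0603
```

```bash
python3 - <<'E'
from h import *
s=bot.read_state();print({k:np.round(s[k],4) for k in ("clock","joint_positions","ee_pos","eef_rot","force","gripper_width")})
r=R.from_rotvec(s["eef_rot"]).as_matrix();print("yaw x",np.degrees(np.arctan2(r[1,0],r[0,0])),"z",r[:,2])
im=bot.get_image("wrist");save(im,"pics/w1.png")
hsv=cv2.cvtColor(im["color"],cv2.COLOR_RGB2HSV)
yel=(hsv[...,0]>20)&(hsv[...,0]<36)&(hsv[...,1]>130)&(hsv[...,2]>90)
P,u,v=pts(im,yel)
k=(np.hypot(P[:,0]-.547,P[:,1]-.107)<.045)&(P[:,2]>.05);q=P[k];print(k.sum())
zt=np.percentile(q[:,2],95);t=q[q[:,2]>zt-.005];print(zt,t.mean(0),cv2.minAreaRect((t[:,:2]*1000).astype(np.float32)))
E
```

```text
{'clock': np.float64(2.55), 'joint_positions': array([-7.0000e-03,  3.0770e-01,  1.5903e+00, -1.0000e-04,  1.2430e+00,
        1.0567e+00]), 'ee_pos': array([0.5468, 0.107 , 0.1703]), 'eef_rot': array([-2.7075e+00,  1.5929e+00, -1.0000e-03]), 'force': array([ 0.5047,  0.4968, -0.1056]), 'gripper_width': np.float64(0.0603)}
yaw x -60.93963115419152 z [ 6.48719600e-04 -1.03505858e-04 -9.99999784e-01]
1182
0.11032338333888031 [0.54883645 0.10665667 0.11004415] ((548.0491943359375, 111.4027099609375), (48.92994689941406, 63.860801696777344), 20.18536376953125)
```

View pics/w1.png

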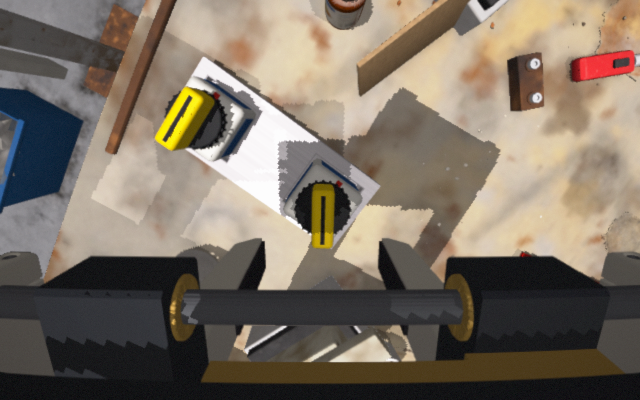

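The bar at (322,215) sits centred between the fingers and runs upright in the wrist view, so the jaws line up across it. I'll go down.

apply_moves --pt "0.0005 0 -0.03 0 0 0 0.35" --pt "0.0005 0 -0.055 0 0 0 0.35" --pt "0.0005 0 -0.075 0 0 0 0.35" --pt "0.0005 0 -0.083 0 0 0 0.35" --pt "0.0005 0 -0.083 0 0 0 0.35" --pt "0.0005 0 -0.083 0 0 0 0.6" --pt "0.0005 0 -0.083 0 0 0 0.9" --pt "0.0005 0 -0.083 0 0 0 1" --pt "0.0005 0 -0.083 0 0 0 1" --pt "0.0005 0 -0.083 0 0 0 1"

```text
clock: 3.85
ee_pos: [0.5472, 0.1074, 0.0867]
eef_rot: [-2.708, 1.592, -0.0]
force: [-1.2, 1.6, -0.9]
gripper_width: 0.0158
```

Gripped at 15.8 mm, which matches the 16 mm bar. Now the twist of 0.8 rad.

apply_moves --pt "0 0 0 0 0 0.1 1" --pt "0 0 0 0 0 0.2 1" --pt "0 0 0 0 0 0.3 1" --pt "0 0 0 0 0 0.4 1" --pt "0 0 0 0 0 0.5 1" --pt "0 0 0 0 0 0.6 1" --pt "0 0 0 0 0 0.7 1" --pt "0 0 0 0 0 0.8 1" --pt "0 0 0 0 0 0.8 1" --pt "0 0 0 0 0 0.8 1" --pt "0 0 0 0 0 0.8 1"

```text
clock: 5.22
ee_pos: [0.5472, 0.1072, 0.0867]
eef_rot: [3.114, -0.413, 0.0]
force: [1.6, -1.6, 0.5]
gripper_width: 0.0157
```

```bash
python3 - <<'E'
from h import *
s=bot.read_state();print({k:np.round(s[k],4) for k in ("clock","ee_pos","eef_rot","force","torque","gripper_width")})
r=R.from_rotvec(s["eef_rot"]).as_matrix();print("yaw x",np.degrees(np.arctan2(r[1,0],r[0,0])))
im=bot.get_image("wrist");save(im,"pics/w2.png")
im=bot.get_image("side");cv2.imwrite("pics/s2.png",cv2.resize(im["color"][150:350,230:430,::-1],None,fx=3,fy=3,interpolation=cv2.INTER_CUBIC))
E
```

```text
{'clock': np.float64(5.225), 'ee_pos': array([0.5472, 0.1072, 0.0867]), 'eef_rot': array([ 3.114e+00, -4.135e-01,  4.000e-04]), 'force': array([ 1.6373, -1.5733,  0.5397]), 'torque': array([-0.4515, -0.2056, -0.0265]), 'gripper_width': np.float64(0.0157)}
yaw x -15.127361283242584
```

View pics/w2.png

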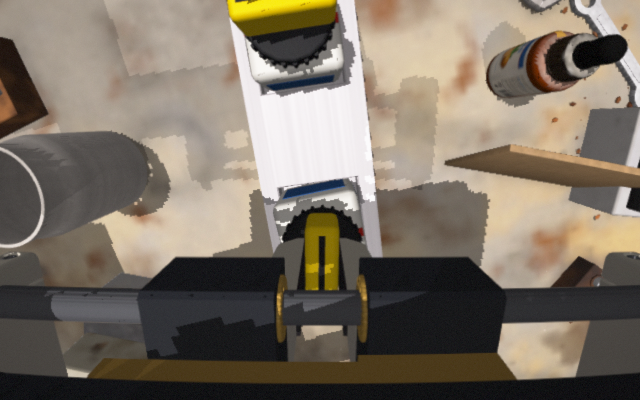

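View pics/s2.png

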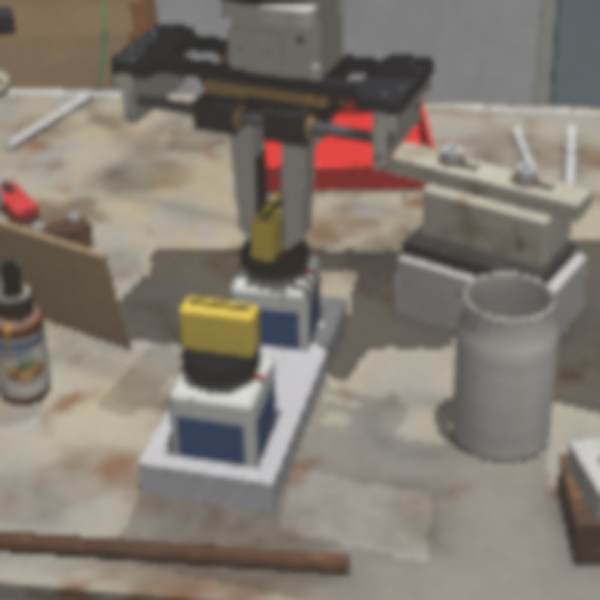

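The bar has turned to about 75°, so the cap is at about 1.43 rad. The jar stayed square in its pocket, with its red mark still towards (310,265). Lifting.

apply_moves --pt "0 0 0.004 0 0 0 1" --pt "0 0 0.01 0 0 0 1" --pt "0 0 0.02 0 0 0 1" --pt "0 0 0.035 0 0 0 1" --pt "0 0 0.055 0 0 0 1" --pt "0 0 0.08 0 0 0 1" --pt "0 0 0.105 0 0 0 1" --pt "0 0 0.125 0 0 0 1" --pt "0 0 0.135 0 0 0 1" --pt "0 0 0.135 0 0 0 1"

```text
clock: 6.58
ee_pos: [0.5473, 0.1076, 0.2226]
eef_rot: [-3.114, 0.412, -0.002]
force: [0.5, -0.3, -3.4]
gripper_width: 0.0157
```

```bash
python3 - <<'E'
from h import *
im=bot.get_image("side");cv2.imwrite("pics/s3.png",cv2.resize(im["color"][100:350,230:430,::-1],None,fx=2.4,fy=2.4,interpolation=cv2.INTER_CUBIC))
E
```

```text
(no output)
```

View pics/s3.png

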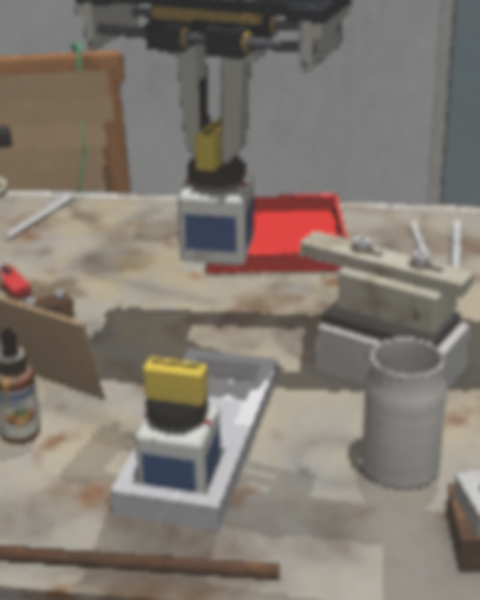

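The jar hangs upright from the gripper at (215,220), and the tight jar stands undisturbed at (180,450). Carrying it to the tray.

apply_moves --pt "0 -0.015 0 0 0 0 1" --pt "0 -0.045 0 0 0 0 1" --pt "-0.002 -0.085 0 0 0 0 1" --pt "-0.004 -0.125 0 0 0 0 1" --pt "-0.008 -0.165 0 0 0 0 1" --pt "-0.01 -0.205 0 0 0 0 1" --pt "-0.013 -0.245 0 0 0 0 1" --pt "-0.016 -0.28 -0.01 0 0 0 1" --pt "-0.016 -0.3 -0.03 0 0 0 1" --pt "-0.016 -0.309 -0.05 0 0 0 1" --pt "-0.016 -0.309 -0.075 0 0 0 1" --pt "-0.016 -0.309 -0.095 0 0 0 1"

```text
clock: 8.12
ee_pos: [0.5297, -0.2024, 0.1246]
eef_rot: [-3.113, 0.413, 0.004]
force: [0.9, 0.3, -1.7]
gripper_width: 0.0158
```

```bash
python3 - <<'E'
from h import *
print(bot.read_state()["ee_pos"])
im=bot.get_image("side");cv2.imwrite("pics/s4.png",cv2.resize(im["color"][100:300,270:430,::-1],None,fx=3,fy=3,interpolation=cv2.INTER_CUBIC))
P,u,v=pts(im,np.ones((400,640),bool));c=im["color"][v,u].astype(int)
k=(abs(P[:,0]-.531)<.05)&(abs(P[:,1]+.202)<.06)&(P[:,2]>.028)&(abs(c[:,0]-c[:,1])<25)
print(k.sum(),np.percentile(P[k][:,2],[0,1,5]))
E
```

```text
[ 0.52966197 -0.2023917   0.12460716]
5303 [0.04575085 0.05523709 0.08279935]
```

View pics/s4.png

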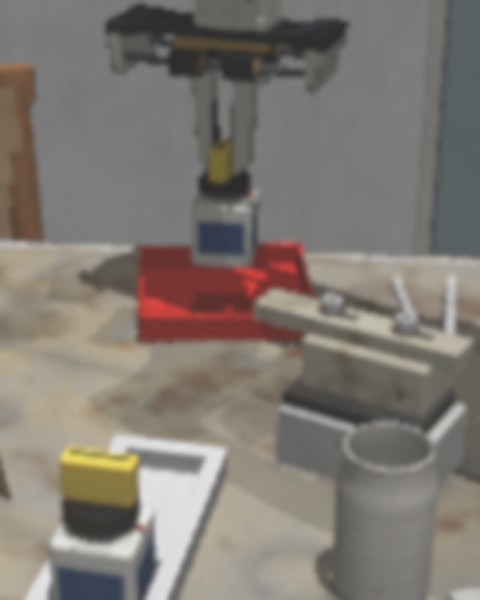

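The jar hangs over the middle of the tray, upright, with its underside about 40 mm above the floor. Lowering slowly.

apply_moves --pt "0 0 -0.01 0 0 0 1" --pt "0 0 -0.02 0 0 0 1" --pt "0 0 -0.028 0 0 0 1" --pt "0 0 -0.034 0 0 0 1" --pt "0 0 -0.038 0 0 0 1" --pt "0 0 -0.04 0 0 0 1" --pt "0 0 -0.041 0 0 0 1" --pt "0 0 -0.042 0 0 0 1" --pt "0 0 -0.042 0 0 0 1" --pt "0 0 -0.042 0 0 0 1"

```text
clock: 9.43
ee_pos: [0.5311, -0.2017, 0.0848]
eef_rot: [3.114, -0.412, 0.0]
force: [-0.7, -0.4, -1.9]
gripper_width: 0.0162
```

apply_moves --pt "0 0 -0.001 0 0 0 1" --pt "0 0 -0.001 0 0 0 1" --pt "0 0 -0.001 0 0 0 1"

```text
clock: 9.8
ee_pos: [0.5315, -0.2018, 0.0844]
eef_rot: [3.114, -0.412, 0.002]
force: [-1.0, 1.2, 6.9]
gripper_width: 0.016
```

The force went up to +6.9 N, so the jar is on the floor. Releasing and backing off upward.

apply_moves --pt "0 0 0 0 0 0 0.8" --pt "0 0 0 0 0 0 0.6" --pt "0 0 0 0 0 0 0.4" --pt "0 0 0 0 0 0 0.35" --pt "0 0 0.01 0 0 0 0.35" --pt "0 0 0.03 0 0 0 0.35" --pt "0 0 0.06 0 0 0 0.35" --pt "0 0 0.1 0 0 0 0.35" --pt "0 0 0.13 0 0 0 0.35" --pt "0 0 0.15 0 0 0 0.35" --pt "0 0 0.15 0 0 0 0.35" --pt "0 0 0.15 0 0 0 0.35"

```text
clock: 11.3
ee_pos: [0.5307, -0.2014, 0.233]
eef_rot: [-3.114, 0.412, 0.001]
force: [1.2, -0.0, 0.3]
gripper_width: 0.0606
```

```bash
python3 - <<'E'
from h import *
print(bot.read_state()["ee_pos"])
im=bot.get_image("side");cv2.imwrite("pics/s5.png",cv2.resize(im["color"][100:340,250:430,::-1],None,fx=2.5,fy=2.5,interpolation=cv2.INTER_CUBIC))
hsv=cv2.cvtColor(im["color"],cv2.COLOR_RGB2HSV)
yel=(hsv[...,0]>20)&(hsv[...,0]<36)&(hsv[...,1]>130)&(hsv[...,2]>90)
P,u,v=pts(im,yel)
for c in ((.531,-.202),(.561,.227)):
    q=P[(np.hypot(P[:,0]-c[0],P[:,1]-c[1])<.045)&(P[:,2]>.05)];zt=np.percentile(q[:,2],95);t=q[q[:,2]>zt-.006]
    w,V=np.linalg.eigh(np.cov(t[:,:2].T));print(zt,t.mean(0),np.degrees(np.arctan2(V[1,1],V[0,1]))%180)
E
```

```text
[ 0.53065753 -0.2013828   0.2329916 ]
0.10766938460750777 [ 0.53086079 -0.18827066  0.10621125] 72.58228205944748
0.1100605770628655 [0.56050008 0.23084587 0.10813621] 173.86660989719945
```

View pics/s5.png

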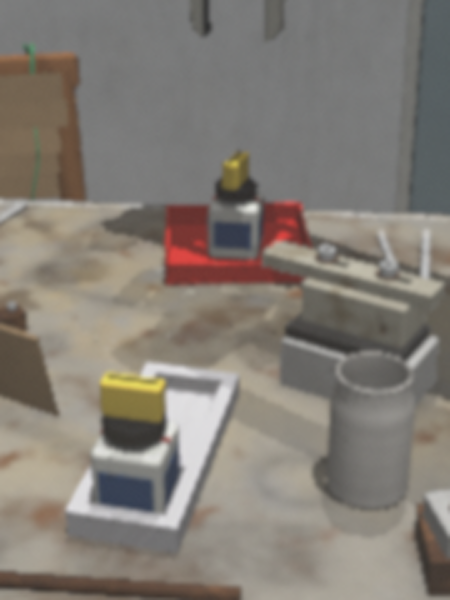

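The jar stands upright in the tray at (235,225). Its bar top is at 0.108 m, as expected (0.104 + 0.004). The tight jar hasn't moved and the gripper is clear.

```bash
python3 -c "
from cell import bot
print(bot.sign_off())"
```

```text
the job is handed in; nothing more can be done
None
```

The loose jar is standing upright in the red tray and the job is handed in, at about 11.4 s of the 40 s allowed. The hand-in gives no verdict.

- **Test twist:** I pinched the loose jar's bar and turned it 0.8 rad anticlockwise with the jar still in the rack. By the tool's angle, the cap went from about 0.63 to about 1.43 rad, and the jar stayed square in its pocket.
- **Placing:** I lifted the jar by its cap and lowered it into the tray while held, until the wrist force showed contact (6.9 N upward). Then I let go and backed off straight up.
- **Loose jar:** the side camera shows it upright, with its bar top at 0.108 m, which matches the jar resting on the tray floor. That camera put the visible part of the bar about 14 mm off the tray's centre in y. The tool released it within about 1 mm of centre, and either figure is well inside 50 mm.
- **Tight jar:** its bar angle is 173.9° against 174.4° before, and its position is unchanged.

No check failed.

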